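# Unpack the pocket scale and set it up pan-up on the stone tile

### The arm

A 6-joint arm with a two-finger parallel gripper is mounted at the origin on the work surface. World frame = base frame: x ahead of the robot, y to its left, z up, the work surface at z = 0. Lengths are in mm, angles in rad, forces in N, time in s.
With the tool pointing down it reaches from about 300 to 775 mm from the base axis. Payload 14.6 kg.
Tool frame: the origin (TCP) lies between the finger pads; the fingertips stand 19 mm ahead of it and the grasp point (between the pads) is the TCP; z points along the fingers, y is the line along which they close (so a half turn about z gives the same grasp; the last joint's range is limited). The gripper opens to 94 mm and grips with 3 to 60 N. Pads are 16 mm wide; open, the fingers measure 119 mm over their backs; the gripper's body (75 mm by 177 mm) begins 78 mm behind the grasp point.
Start: joints at [-1.2, 0.3, 1.521, -0, 1.321, -0.067], TCP at [233.163, -498.121, 224.446] pointing down, gripper open.
Joint ranges: [-3.03, 3.03], [-0.79, 2.21], [0.23, 2.52], [-1.04, 4.18], [0, 3.07], [-2.55, 2.55]. Speed limits (rad/s): [2.22, 2.22, 2.57, 3.14, 3.14, 3.14].

### API

Orientations are given as [roll, pitch, yaw] about the fixed x, y, z axes, in that order (R = Rz(yaw) Ry(pitch) Rx(roll)).
In Python, from cell import monitor, imaging, job, find_in, trace gives the robot as it stands. The module is installed in compiled form; this text tells all that it offers.
- The arm moves only by the tool arm_command, never from a script. Its argument "steps" is a list of rows, each a list of 5 numbers: the opening, from 0 (shut) to 1 (fully open), then the shift along the tool's x, y, z in mm, then the turn about the tool's z in degrees. In form: [[gripper, dx, dy, dz, turn], ...]. A call has 1 to 20 rows; each row is the pose to reach, as a shift and turn from the pose commanded when the call began, along the tool's axes at that moment; what a row does not reach only later rows make up. A row lasts 1/8 s, in which the tool goes at most 62.5 mm and 10.7 degrees, less where a joint would pass 70% of its speed; a pose out of reach is approached as far as the arm can. A call with a gripper value outside its range is refused whole. The fingers move at their own pace and stop on an object; "force" is the grip in N (left out, the last holds). Time passes only in rows, so rows that repeat a pose let the fingers close. It gives the time, the measured TCP pose, the force, the opening and the grip force at its end, in the units of the state.
- monitor.read_state(): the state, without advancing time (a new reading comes with each control period).
- imaging.camera(name): name is "side" or "top"; returns a dict with "img" (480x640x3 uint8, red, green, blue), "mtx" (3x3 intrinsics, pixels), "view" (4x4, takes a point from world to camera coordinates). Camera axes: x right, y down, z forward; pixel columns grow to the right and rows downward; lengths in mm; the calibration is good to about 2 mm. A picture is of the moment at which its call begins. There is no depth.
- job.sign_off(): hands the job in; it is judged then, once.
Trained networks look in a picture, given as the dict that the camera call returned (one of the last four; its "shot" number tells which), for a name from the list of things; names that differ only in an ending like _2 or _b are one class to them, and where a whole thing is asked for, a point or a joint stands for the part that bears it (a point fixed in the world has none). Each returns a list of dicts, best first, with "p" (0 to 1); they miss things now and then, are a little off and sometimes report something else, mostly with a low value. They report only what shows in the picture. A call takes as long as a camera call. They do not tell look-alikes from the thing itself.
- find_in(picture, target): "rect" ([centre column, centre row, width, height] in pixels, round what is visible of it).
- trace(picture, target): "region" (480x640 bool, what is visible of it) and "rect" ([centre column, centre row, width, height] in pixels, round what is visible of it).
The state is a dict: "clock": time; "joints": joint angles; "qd": joint speeds; "effort": joint torques, N m; "eef_pos": TCP position; "eef_rot": TCP orientation; "wrist_force": force on the tool from outside, world axes, zero at the start; "moment": the same for the moment, N m; "finger_gap": finger opening in mm; "finger_force": force on a finger pad.
Only numpy, scipy, OpenCV 4.12 (cv2) and the standard library are available. Lean on these libraries where they do the work, as an engineer would, in place of code of your own. Each camera call takes 0.05 s, during which the arm holds its last target. There are 200 camera calls.

### The job

Turn the winged brass catch aside, clear of the pocket scale, and tilt the scale out of its tight foam by the end with the finger scoops, keeping the other end down in the cutout until the scoop end has come up well clear of the foam. Turn the scale over and lay it gently, without dropping or toppling it, flat on its feet in the middle of the grey stone tile, pan and display up. Leave the brass weights in the case and the things around undisturbed.

Things in the scene. Friction and masses are not known exactly. Their poses are not given: they have to be found in the camera images.
- case: Open wooden case with stiff dark foam, 208 x 174 x 60 mm, fixed. Origin on the table under the middle of the scale's cutout; x along the cutout towards the end with the finger scoops, y towards the brass catch, z up. Case: x -120 to +88, y -76 to +98 mm. Wooden rim 8 mm thick, top z 60 mm; foam top z 58 mm.
- cutout (a point): Middle of the cutout's floor, 40 mm above the table, axes as the case. Cutout 134 x 66 mm (2 mm clearance round the scale), 18 mm deep, firm walls. Two finger scoops open into its long sides near one end: x +18 to +76 mm, y from 22 to 62 mm on either side (they undercut the scale's edges), their floor 18 mm below this point; no end wall there beyond 22 mm either side of the middle.
- catch (a joint): Angle of the brass butterfly catch about its upright axis, rad, anticlockwise from above; 0 = wings at right angles to the scale, one wing over its long side. Turns either way to stops at 1.7 and -1.7, stays where left (friction 0.05 N m). Clear of the scale beyond 1.05 either way; at 1.57 the wings lie along the scale.
- catch_wings (a point): Point on the catch's axis (case x -30, y +55 mm), 92 mm above the table; y axis along the wings. The upright wings form a rib 9 mm thick, 60 mm long, z 78 to 102 mm, on a bar 14 x 68 mm, z 71 to 78 mm. The big weight's near side is 43 mm from the axis towards case -x: the wings sweep 9 mm from it, so do not open the gripper wide here.
- scale: Grey pocket scale, flat box 130 x 62 x 30 mm with four 2 mm rubber feet, 0.2 to 0.33 kg, stored face down, 12 mm proud of the foam. Origin in the middle of its pan-and-display face (underneath at first); x along its length to the end in the finger scoops, y across its width, z out of the footed underside (up at first, must point down at the end). Can stand on its 62 x 28 mm ends.
- scale_head (a point): Middle of the edge between the pan-and-display face and the end lying in the finger scoops (x +65 mm, z 0 in the scale's frame).
- scale_heel (a point): Middle of the edge between the pan-and-display face and the other end, away from the scoops (x -65 mm, z 0 in the scale's frame).
- tile: Grey stone tile 200 x 200 x 8 mm, fixed to the table; origin under its middle, z up, top at 8 mm.
- weight_big: Big loose brass knob weight, 30 mm wide, 60 mm tall, in a round foam pocket at case x -88, y +55 mm; origin under its base, its top 92 mm above the table. Leave alone.
- weight_small: Small loose brass knob weight, 24 mm wide, 48 mm tall, in a round foam pocket at case x -88, y -20 mm; origin under its base, its top 80 mm above the table. Leave alone.
- glue: White glue bottle with a red cap, 52 mm wide, 150 mm tall, standing; origin under its base. Leave alone.
- cup: White cup 72 mm wide, 85 mm tall, standing; origin under its base. Leave alone.
- basket: White plastic basket of tools, 250 x 130 x 55 mm, its length along its x; origin under its middle. Leave alone.
Things that resemble listed ones, but are neither listed nor needed, are in the scene too. There is more than one size of the scale; the one meant has the size given above.

How it is judged:
By the outcome, as a careful person would: the job done as asked, in the order asked, and still so for the second after the job is handed in, with the robot touching nothing.
It also fails if it takes over 61 s, if anything falls off the work surface, if the arm or the gripper's body presses on something with over 40 N, if the wrist force passes 120 N, or if a joint passes its speed limit or range.

## Working session

There is one attempt and no reset: what is moved stays moved. The work goes in short steps, Python scripts to look and compute and a tool call to move; the robot and the scene stay as the last step left them, time stands still between calls to the robot, and variables do not carry over. Pictures are saved under pics/ and viewed, at most 10 in all, crops included, and the job is handed in when it is done.

Besides the shell and the picture viewer there is one more tool, called after "Call:" as name(argument=value, ...), one argument or row to a line, values as JSON. arm_command: Moves the arm, as the interface text tells. Its arguments: {"type":"object","properties":{"steps":{"type":"array","items":{"type":"array","items":{"type":"number"}}},"force":{"type":"number"}},"required":["steps"]}

```bash
mkdir -p pics; ls; python3 - <<'E'
from cell import monitor, imaging, find_in
import cv2
print(monitor.read_state())
for n in("top","side"):
    p=imaging.camera(n); cv2.imwrite(f"pics/{n}0.png",p["img"][:,:,::-1])
    print(n,p["mtx"].tolist(),p["view"].round(4).tolist())
    for t in("case","catch","scale","tile","weight_big","weight_small","glue","cup","basket"):
        print(t,[(round(d["p"],2),[round(v) for v in d["rect"]]) for d in find_in(p,t)][:4])
E
```

```text
pics
{'clock': 0.0, 'joints': array([-1.19959548e+00,  3.00458408e-01,  1.52158230e+00, -7.16707166e-07,
        1.32069185e+00, -6.65615286e-02]), 'qd': array([ 0.00033194, -0.0001714 ,  0.00010102, -0.00229644, -0.00208752,
        0.00079899]), 'effort': array([ 5.19327496e-04, -5.31811953e+01, -3.52741134e+01,  7.08593940e-02,
        2.43858341e-02, -8.56647557e-05]), 'eef_pos': array([ 233.08186495, -497.90486398,  223.8927618 ]), 'eef_rot': array([-3.14045522e+00, -7.51252459e-05,  4.37762514e-01]), 'wrist_force': array([-0.39673222,  0.04331649,  0.5035656 ]), 'moment': array([ 0.05116768, -0.00974138,  0.00793397]), 'finger_force': 0.0, 'finger_gap': 93.69891220632451}
top [[600.8156327825793, 0.0, 337.80666225922465], [0.0, 600.8156327825793, 241.04167577757397], [0.0, 0.0, 1.0]] [[-0.0142, -0.9999, -0.0071, 8.0727], [-0.9961, 0.0148, -0.0867, 534.6658], [0.0868, 0.0058, -0.9962, 1732.0838], [0.0, 0.0, 0.0, 1.0]]
case [(0.92, [273, 261, 87, 76])]
catch []
scale [(0.85, [180, 243, 68, 41]), (0.71, [236, 349, 41, 70]), (0.56, [264, 258, 51, 30])]
tile [(0.98, [403, 263, 68, 6
[... 197 characters left out ...]
7, 249, 70, 93])]
side [[553.5798295792035, 0.0, 323.97684710830583], [0.0, 553.5798295792035, 245.41538610570618], [0.0, 0.0, 1.0]] [[0.8824, -0.4704, -0.0081, -457.242], [-0.3689, -0.6812, -0.6324, 230.9508], [0.292, 0.561, -0.7746, 1488.2643], [0.0, 0.0, 0.0, 1.0]]
case [(0.8, [286, 214, 87, 79])]
catch [(0.61, [277, 212, 17, 12]), (0.56, [286, 216, 89, 75])]
scale [(0.91, [283, 205, 41, 31]), (0.73, [285, 218, 83, 76]), (0.61, [264, 159, 34, 47])]
tile [(0.88, [348, 309, 94, 71]), (0.29, [284, 204, 37, 29])]
weight_big [(0.53, [292, 224, 8, 9])]
weight_small [(0.41, [309, 214, 9, 8])]
glue [(0.66, [396, 218, 15, 42])]
cup [(0.41, [310, 216, 12, 10])]
basket [(0.79, [446, 430, 118, 100])]
```

```bash
python3 - <<'E'
import cv2
a=cv2.imread("pics/top0.png");cv2.imwrite("pics/top0c.png",cv2.resize(a[130:390,100:460],None,fx=2.2,fy=2.2,interpolation=cv2.INTER_CUBIC))
a=cv2.imread("pics/side0.png");cv2.imwrite("pics/side0c.png",cv2.resize(a[150:350,220:420],None,fx=3,fy=3,interpolation=cv2.INTER_CUBIC))
E
```

```text
(no output)
```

View pics/top0c.png

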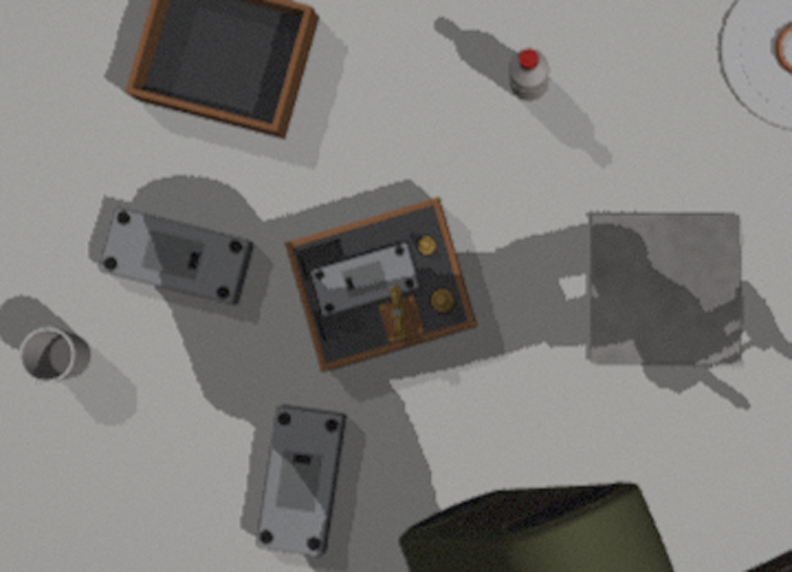

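View pics/side0c.png

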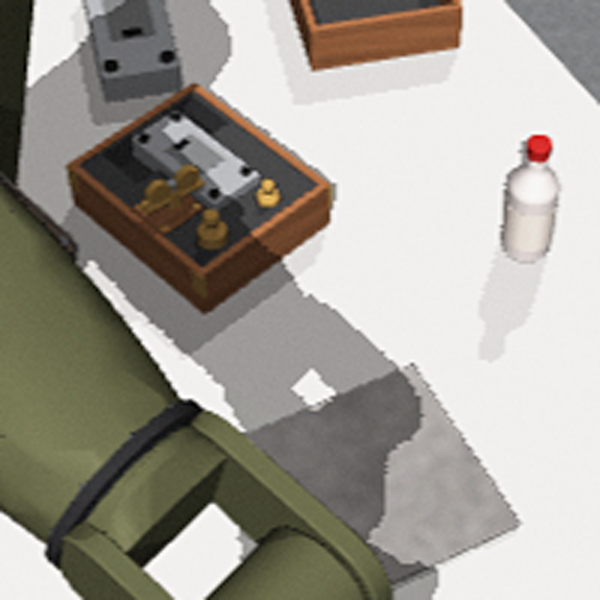

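The top crop shows the case near pixel (273,261), with the scale's scoop end to the left and slightly down. The catch wing lies over the scale at crop (398,310), the small weight is at crop (427,245) and the big one at crop (442,300). The tile is at (403,263). The two larger scales, at crop (180,255) and (300,480), are look-alikes. The side view agrees. Next I'll fit the case and tile poses to their silhouettes.

```bash
cat > h.py <<'E'
import numpy as np, cv2
from scipy.optimize import minimize
def proj(p,P):
    q=(p["view"][:3,:3]@np.atleast_2d(P).T).T+p["view"][:3,3]
    u=(p["mtx"]@q.T).T; return u[:,:2]/u[:,2:]
def ray(p,uv,z):
    R,t=p["view"][:3,:3],p["view"][:3,3]; C=-R.T@t
    d=R.T@np.linalg.solve(p["mtx"],[uv[0],uv[1],1]); return C+d*(z-C[2])/d[2]
def box(x0,x1,y0,y1,z0,z1): return np.array([[x,y,z] for x in(x0,x1) for y in(y0,y1) for z in(z0,z1)],float)
def place(P,v):
    c,s=np.cos(v[2]),np.sin(v[2]); return np.c_[v[0]+c*P[:,0]-s*P[:,1],v[1]+s*P[:,0]+c*P[:,1],P[:,2]]
def hullmask(uv,S=8):
    m=np.zeros((480,640),np.uint8); h=cv2.convexHull(uv.astype(np.float32))
    M=np.zeros((480*4,640*4),np.uint8); cv2.fillConvexPoly(M,np.round((h+.5)*4*16).astype(np.int32),1,shift=4); return M
def fit(pics,regs,P,v0):
    T=[]
    for r in regs:
        n,l,st,_=cv2.connectedComponentsWithStats(r.astype(np.uint8)); k=1+st[1:,4].argmax()
        R=cv2.resize((l==k).astype(np.uint8),None,fx=4,fy=4,interpolation=cv2.INTER_NEAREST)
        c=np.argwhere(R)[:,::-1]; M=np.zeros_like(R); cv2.fillConvexPoly(M,cv2.convexHull(c.astype(np.int32)),1); T.append(M)
    def cost(w):
        v=np.array(w)*[1,1,.01]; s=0
        for p,M in zip(pics,T):
            H=hullmask(proj(p,place(P,v))); s+=1-(H&M).sum()/(H|M).sum()
        return s
    b=minimize(cost,np.array(v0)*[1,1,100],method="Nelder-Mead",options=dict(initial_simplex=np.array(v0)*[1,1,100]+np.array([[0,0,0],[8,0,0],[0,8,0],[0,0,8]]),xatol=.05,fatol=1e-5))
    return b.x*[1,1,.01],b.fun
E
python3 - <<'E'
from h import *; from cell import imaging,trace
t=imaging.camera("top"); s=imaging.camera("side")
def best(p,n,near):
    L=trace(p,n); return min(L,key=lambda d:np.hypot(d["rect"][0]-near[0],d["rect"][1]-near[1]))
ct=best(t,"case",(273,261)); cs=best(s,"case",(286,214))
c0=ray(t,(265,258),50); print("c0",c0, ct["rect"],cs["rect"])
B=box(-120,88,-76,98,0,60); v0=[c0[0],c0[1],1.8]
for a in ([t],[ct["region"]]),([s],[cs["region"]]),([t,s],[ct["region"],cs["region"]]): print("case",fit(*a,B,v0))
v,_=fit([t,s],[ct["region"],cs["region"]],B,v0)
for n,q in dict(catch=[-30,55,100],big=[-88,55,92],small=[-88,-20,80],scale=[0,0,70]).items(): print(n,place(np.array([q],float),v).round(1),proj(t,place(np.array([q],float),v)).round(1),proj(s,place(np.array([q],float),v)).round(1))
tt=best(t,"tile",(403,263)); a0=ray(t,(403,263),8); print("tile",fit([t],[tt["region"]],box(-100,100,-100,100,0,8),[a0[0],a0[1],0.]))
img=t["img"].copy(); 
for p,f in((t,"top1"),(s,"side1")):
    img=cv2.resize(p["img"][:,:,::-1],None,fx=4,fy=4,interpolation=cv2.INTER_CUBIC)
    for C,zz in((B[1::2],60),(box(-65,65,-31,31,68,68)[::2],68)):
        q=(proj(p,place(C[[0,1,3,2]],v))+.5)*4; cv2.polylines(img,[np.round(q).astype(np.int32)],True,(0,255,0),1)
    for q in([-30,55,102],[-88,55,92],[-88,-20,80],[-30,25,102],[-30,85,102]): cv2.circle(img,tuple(int(x) for x in (proj(p,place(np.array([q],float),v))[0]+.5)*4),3,(255,0,255),-1)
    c=(273,261) if p is t else (286,214); cv2.imwrite(f"pics/{f}.png",img[(c[1]-60)*4:(c[1]+60)*4,(c[0]-60)*4:(c[0]+60)*4])
a,b=cv2.imread("pics/top1.png"),cv2.imread("pics/side1.png"); cv2.imwrite("pics/both1.png",cv2.resize(np.hstack([a,b]),(800,400)))
E
```

```text
c0 [486.60868542 209.95203652  50.        ] [274.6, 260.8, 85.5, 76.1] [284.4, 215.1, 88.9, 72.7]
case (array([489.03871174, 207.84947967,   1.85500769]), np.float64(0.02617007869793131))
case (array([491.24913189, 208.78461816,   1.85344207]), np.float64(0.03926153098715579))
case (array([490.35678043, 208.31020999,   1.84772928]), np.float64(0.06780757310335539))
catch [[445.7 164.4 100. ]] [[279.1 271.4]] [[275.8 208.6]]
big [[461.5 108.6  92. ]] [[299.3 265.5]] [[289.  220.9]]
small [[533.7 129.1  80. ]] [[292.1 240.4]] [[308.  210.5]]
scale [[490.4 208.3  70. ]] [[264.7 256.3]] [[283.8 200.9]]
tile (array([ 4.74179623e+02, -1.84382427e+02, -2.81587831e-02]), np.float64(0.046427935603652215))
```

View pics/both1.png

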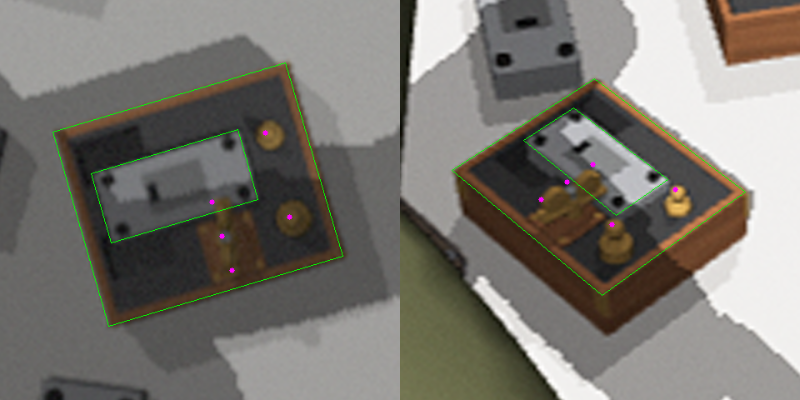

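```bash
python3 - <<'E'
from h import *; from cell import imaging
v=[490.36,208.31,1.8477]; o=[]
for n,c in(("top",(270,258)),("side",(284,208))):
    p=imaging.camera(n); k=10
    img=cv2.resize(p["img"][c[1]-30:c[1]+30,c[0]-40:c[0]+40,::-1],None,fx=k,fy=k,interpolation=cv2.INTER_CUBIC)
    img=np.clip(img.astype(float)*1.6,0,255).astype(np.uint8)
    f=lambda P:np.round((proj(p,place(np.array(P,float),v))-[c[0]-40,c[1]-30]+.5)*k).astype(np.int32)
    for C in([[-65,-31,68],[65,-31,68],[65,31,68],[-65,31,68]],[[-112,-68,60],[80,-68,60],[80,90,60],[-112,90,60]],[[-37,21,78],[-23,21,78],[-23,89,78],[-37,89,78]]): cv2.polylines(img,[f(C)],True,(0,255,0),1)
    for q in f([[-88,55,92],[-88,-20,80],[-30,25,102],[-30,85,102],[-30,55,102]]): cv2.circle(img,tuple(int(x) for x in q),4,(255,0,255),-1)
    o.append(cv2.resize(img,(600,450)) if 0 else img); cv2.imwrite(f"pics/z_{n}.png",img)
E
```

```text
(no output)
```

View pics/z_top.png

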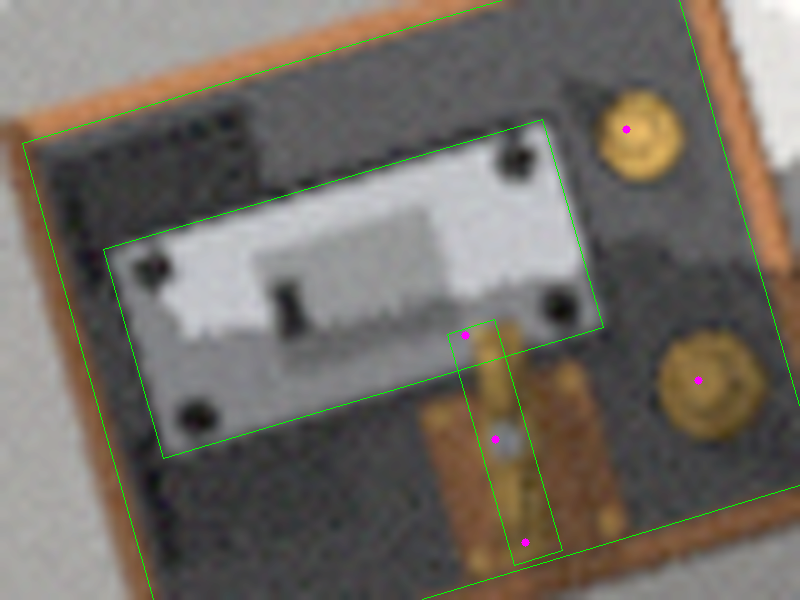

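View pics/z_side.png

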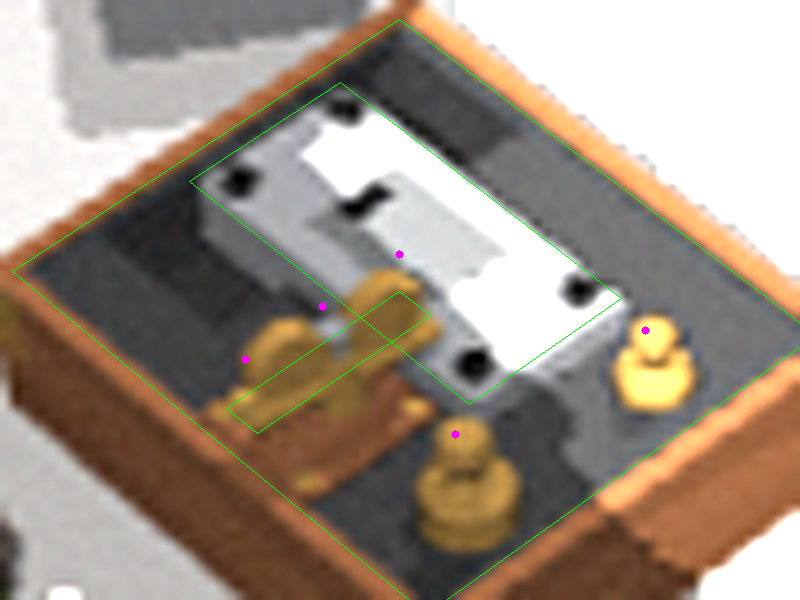

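The overlays show the hull fit is about 3.4 mm too far in +y in both views, and the catch bar is turned slightly from 0. I'll check the corrected pose and catch angle numerically: the bar's axis runs from about (497,330) to (517,545) in z_top and from (215,415) to (435,328) in z_side.

```bash
python3 - <<'E'
from h import *; from cell import imaging,monitor
T,S=imaging.camera("top"),imaging.camera("side")
f=lambda p,c,P,v:(proj(p,place(np.array(P,float),v))-[c[0]-40,c[1]-30]+.5)*10
# clicked z_top/z_side points
top={(-88,55,90):(711,383),(-88,-20,78):(639,135),(-30,55,85):(508,440)}
side={(-65,-31,68):(630,303),(65,-31,68):(345,88),(65,31,68):(198,190)}
from scipy.optimize import least_squares
cT,cS=(270,258),(284,208)
res=lambda v:np.r_[*(f(T,cT,[k],v)[0]-q for k,q in top.items()),*(f(S,cS,[k],v)[0]-q for k,q in side.items())]
r=least_squares(res,[490,205,1.848],x_scale=[1,1,.01]); print(r.x,r.fun.round(1))
v=r.x
for a in(0,-.1,-.2,-.3):
    c,s=np.cos(a),np.sin(a); E=[[-30+k*34*-s,55+k*34*c,76] for k in(-1,1)]
    print(a,f(T,cT,E,v).round().tolist(),f(S,cS,E,v).round().tolist())
for n,q in dict(axis=[-30,55,0],scaleG=[52,0,0]).items(): print(n,place(np.array([q],float),v).round(1))
s=monitor.read_state(); print(s["eef_pos"],s["eef_rot"])
E
```

```text
[490.59251888 205.06455904   1.83997671] [-1.7 -0.4  0.5 -4.7  4.   1.2 -3.9  3.   2.2 -0.4 -3.5 -4. ]
0 [[483.0, 327.0], [548.0, 558.0]] [[419.0, 314.0], [245.0, 431.0]]
-0.1 [[494.0, 324.0], [536.0, 561.0]] [[426.0, 320.0], [238.0, 425.0]]
-0.2 [[506.0, 322.0], [524.0, 563.0]] [[432.0, 327.0], [232.0, 418.0]]
-0.3 [[518.0, 322.0], [512.0, 563.0]] [[437.0, 334.0], [227.0, 410.0]]
axis [[445.6 161.5   0. ]]
scaleG [[476.8 255.2   0. ]]
[ 233.15115055 -498.12029752  224.44761652] [-3.14158053e+00  5.57398346e-06  4.37809779e-01]
```

Call:
arm_command(
  steps=[
    [0.35,236,-254,20,11],
    [0.35,472,-507,40,21.6],
    [0.35,472,-507,40,21.6],
    [0.35,472,-507,40,21.6],
    [0.35,472,-507,40,21.6],
    [0.35,472,-507,40,21.6],
    [0.35,472,-507,40,21.6],
    [0.35,472,-507,40,21.6],
    [0.35,472,-507,40,21.6],
    [0.35,472,-507,40,21.6],
    [0.35,472,-507,40,21.6],
    [0.35,472,-507,40,21.6],
    [0.35,472,-507,40,21.6],
    [0.35,472,-507,40,21.6],
    [0.35,472,-507,40,21.6],
    [0.35,472,-507,40,21.6],
  ],
  force=15,
)

```text
clock: 3.45
eef_pos: [445.8, 160.5, 184.7]
eef_rot: [-3.142, -0.0, 0.06]
wrist_force: [0.3, -0.0, -0.1]
finger_gap: 33.2
finger_force: 0.0
```

Call:
arm_command(
  steps=[
    [0.35,0,-1,45,0],
    [0.35,0,-1,75,0],
    [0.35,0,-1,87,0],
    [0.35,0,-1,87,0],
    [0,0,-1,87,0],
    [0,0,-1,87,0],
    [0,0,-1,87,0],
    [0,0,-1,87,0],
    [0,0,-1,87,0],
  ],
)

```text
clock: 4.58
eef_pos: [446.1, 162.6, 98.3]
eef_rot: [-3.141, -0.002, 0.061]
wrist_force: [0.2, 4.9, 6.1]
finger_gap: 16.3
finger_force: 15.0
```

```bash
cat > look.py <<'E'
import sys; from h import *; from cell import imaging
def look(out,c1,c2,k=5,w=40,h=50):
    o=[]
    for n,c in(("top",c1),("side",c2)):
        p=imaging.camera(n); a=p["img"][c[1]-h:c[1]+h,c[0]-w:c[0]+w,::-1]
        o.append(cv2.resize(np.clip(a*1.5,0,255).astype(np.uint8),None,fx=k,fy=k,interpolation=cv2.INTER_CUBIC))
    cv2.imwrite(out,np.hstack(o))
E
python3 -c "
from look import *; look('pics/l1.png',(275,262),(280,205))
from cell import monitor; s=monitor.read_state(); print(s['eef_pos'],s['finger_gap'],s['wrist_force'],s['moment'])"
```

```text
[446.15398294 162.62885191  98.3246629 ] 16.128783302019897 [-0.57383899  4.56994154  6.45231661] [ 0.84971467  0.17300104 -0.06320833]
```

View pics/l1.png

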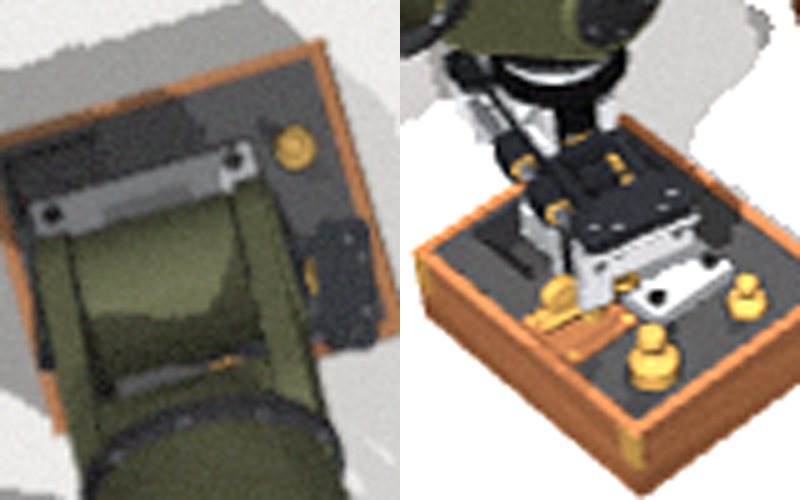

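The gripper sits over the catch, but the 16 mm gap and 6 N upward force suggest the tips are catching the bar. I'll raise the gripper slightly and close again.

Call:
arm_command(
  steps=[
    [0.32,0,0,0,0],
    [0.32,0,0,-6,0],
    [0.32,0,0,-6,0],
    [0,0,0,-6,0],
    [0,0,0,-6,0],
    [0,0,0,-6,0],
    [0,0,0,-6,0],
    [0,0,0,-6,0],
  ],
)

```text
clock: 5.68
eef_pos: [445.6, 162.6, 103.4]
eef_rot: [-3.141, -0.0, 0.061]
wrist_force: [0.1, 5.5, -1.1]
finger_gap: 8.8
finger_force: 14.9
```

Call:
arm_command(
  steps=[
    [0,0,-1.5,-6,-8],
    [0,0,-1.5,-6,-17],
    [0,0,-1.5,-6,-26],
    [0,0,-1.5,-6,-35],
    [0,0,-1.5,-6,-44],
    [0,0,-1.5,-6,-53],
    [0,0,-1.5,-6,-62],
    [0,0,-1.5,-6,-71],
    [0,0,-1.5,-6,-80],
    [0,0,-1.5,-6,-89],
    [0,0,-1.5,-6,-97],
    [0,0,-1.5,-6,-100],
    [0,0,-1.5,-6,-100],
  ],
)

```text
clock: 7.3
eef_pos: [447.8, 162.3, 109.1]
eef_rot: [3.137, 0.003, 1.807]
wrist_force: [21.4, -9.4, -17.7]
finger_gap: 8.7
finger_force: 15.0
```

Call:
arm_command(
  steps=[
    [0.3,0,0,0,0],
    [0.3,0,0,0,0],
    [0.3,0,0,-50,0],
    [0.3,0,0,-90,0],
    [0.3,0,0,-90,0],
    [0.85,0,0,-90,0],
    [0.85,0,0,-90,0],
  ],
)

```text
clock: 8.18
eef_pos: [445.1, 163.6, 198.3]
eef_rot: [-3.139, 0.0, 1.806]
wrist_force: [-0.3, -0.3, 0.8]
finger_gap: 45.1
finger_force: 0.0
```

```bash
python3 - <<'E'
from h import *; from cell import monitor
s=monitor.read_state(); print(s["clock"],s["eef_pos"],s["eef_rot"],s["wrist_force"])
p,y=s["eef_pos"],s["eef_rot"][2]
for v in([490.6,205.1,1.842],[492.8,206.1,1.842]):
    d=place(np.array([[52,0,0.]]),v)[0]-p; print(v,d,"tool",d[0]*np.cos(y)+d[1]*np.sin(y),d[0]*np.sin(y)-d[1]*np.cos(y),"turn",np.degrees(y-v[2]))
E
```

```text
8.175 [445.07386867 163.55348631 198.2514613 ] [-3.13944265e+00  7.45997643e-05  1.80617868e+00] [-0.28221121 -0.25861299  0.78281815]
[490.6, 205.1, 1.842] [  31.59578329   91.64586901 -198.2514613 ] tool 81.7501517110635 52.097711303869566 turn -2.0524104959254568
[492.8, 206.1, 1.842] [  33.79578329   92.64586901 -198.2514613 ] tool 82.20950436743418 54.470261648348085 turn -2.0524104959254568
```

Call:
arm_command(
  steps=[
    [0.85,40,27,0,-2],
    [0.85,82,53.5,20,-2],
    [0.85,82,53.5,50,-2],
    [0.85,82,53.5,50,-2],
    [0.85,82,53.5,50,-2],
  ],
)

```text
clock: 8.8
eef_pos: [478.7, 255.6, 150.2]
eef_rot: [3.141, -0.0, 1.841]
wrist_force: [-0.2, -0.5, 0.7]
finger_gap: 79.9
finger_force: 0.0
```

```bash
python3 -c "
from look import *; look('pics/l2.png',(262,255),(280,205))
from cell import monitor; s=monitor.read_state(); print(s['eef_pos'],s['eef_rot'],s['finger_gap'])"
```

```text
[478.90897209 255.66875065 150.7248357 ] [ 3.13985891e+00 -2.62867297e-04  1.84043736e+00] 79.85976012814545
```

View pics/l2.png

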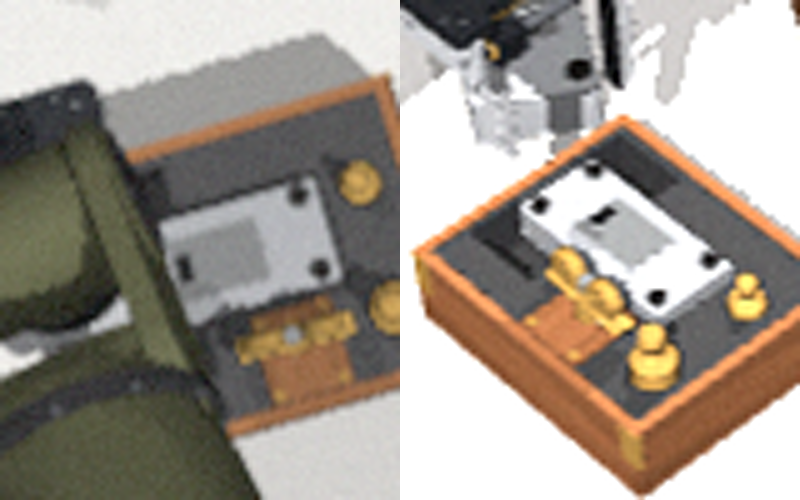

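Call:
arm_command(
  steps=[
    [0.85,0,0,45,0],
    [0.85,0,0,70,0],
    [0.85,0,0,88,0],
    [0.85,0,0,104,0],
    [0.85,0,0,104,0],
  ],
  force=6,
)

```text
clock: 9.52
eef_pos: [478.3, 255.7, 45.0]
eef_rot: [-3.141, 0.0, 1.841]
wrist_force: [0.5, 1.1, -0.1]
finger_gap: 80.2
finger_force: 0.0
```

Call:
arm_command(
  steps=[
    [0.7,0,0,-1.5,0],
    [0.6,0,0,-1.5,0],
    [0.4,0,0,-1.5,0],
    [0.4,0,0,-1.5,0],
    [0.4,0,0,-1.5,0],
    [0.4,0,0,-1.5,0],
  ],
  force=6,
)

```text
clock: 10.28
eef_pos: [478.9, 256.1, 47.8]
eef_rot: [3.14, -0.0, 1.841]
wrist_force: [-0.7, -0.6, 6.5]
finger_gap: 62.1
finger_force: 6.0
```

Call:
arm_command(
  steps=[
    [0.4,0,0,-7,0],
    [0.4,-0.5,0,-14,0],
    [0.4,-1,0,-20,0],
    [0.4,-2,0,-27,0],
    [0.4,-3,0,-33,0],
    [0.4,-4,0,-39.5,0],
    [0.4,-4,0,-39.5,0],
  ],
  force=5,
)

```text
clock: 11.15
eef_pos: [479.8, 252.2, 87.1]
eef_rot: [3.141, -0.0, 1.841]
wrist_force: [-0.2, 2.2, 0.0]
finger_gap: 62.0
finger_force: 5.0
```

```bash
python3 -c "
from look import *; look('pics/l3.png',(262,255),(284,205))
from cell import monitor; s=monitor.read_state(); print(s['eef_pos'],s['finger_gap'],s['wrist_force'],s['moment'])"
```

```text
[479.6566183  252.23504753  86.65813597] 62.216096044599475 [0.11375643 1.73531775 0.42064623] [ 0.21248265 -0.16290236  0.06594984]
```

View pics/l3.png

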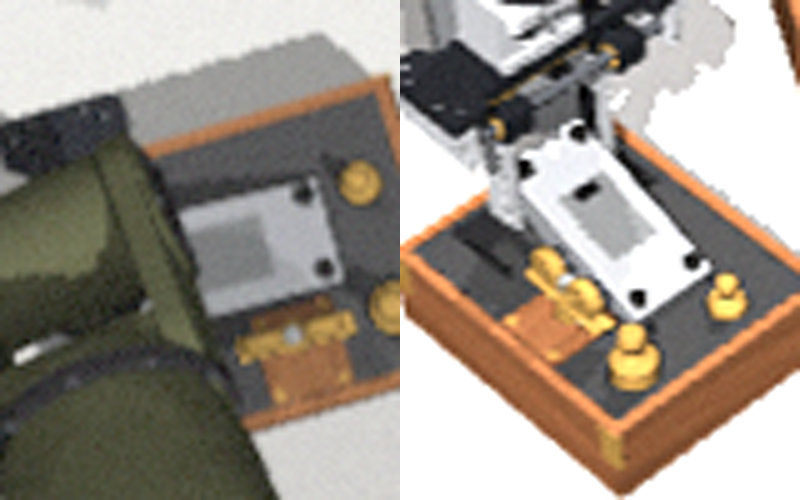

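Call:
arm_command(
  steps=[
    [0.4,-3,0,-9,0],
    [0.4,-6,0,-18,0],
    [0.4,-10,0,-26,0],
    [0.4,-14,0,-34,0],
    [0.4,-18,0,-41,0],
    [0.4,-23,0,-47,0],
    [0.4,-29,0,-53,0],
    [0.4,-37,0,-58,0],
    [0.4,-45,0,-62,0],
    [0.4,-54,0,-65,0],
    [0.4,-62,0,-68,0],
    [0.4,-72,0,-69.5,0],
    [0.4,-80,0,-70,0],
    [0.4,-86,0,-70,0],
    [0.4,-86,0,-70,0],
  ],
)

```text
clock: 13.12
eef_pos: [502.8, 168.4, 157.0]
eef_rot: [3.141, 0.0, 1.841]
wrist_force: [-1.2, 1.1, 5.1]
finger_gap: 61.4
finger_force: 5.0
```

```bash
python3 -c "
from look import *; look('pics/l4.png',(270,255),(284,200))
from cell import monitor; s=monitor.read_state(); print(s['eef_pos'],s['finger_gap'],s['wrist_force'],s['moment'])"
```

```text
[502.72567462 168.6946696  156.77981922] 61.71317740361519 [-0.87990312  0.96776055  4.56089369] [ 0.07554914  0.26027653 -0.02730239]
```

View pics/l4.png

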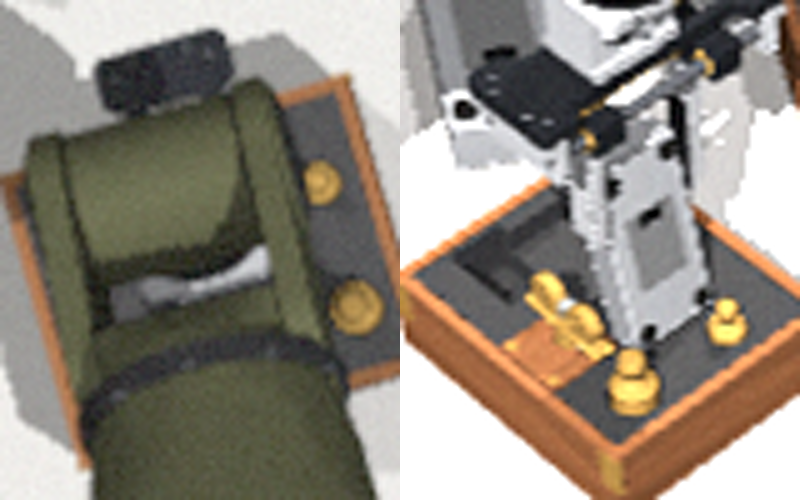

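The scale is now nearly vertical with the scoop end up and the heel still in the cutout, and nothing else has moved. I'll lift it straight out.

Call:
arm_command(
  steps=[
    [0.4,2,0,-8,0],
    [0.4,2,0,-24,0],
    [0.4,2,0,-44,0],
    [0.4,2,0,-66,0],
    [0.4,2,0,-86,0],
    [0.4,2,0,-98,0],
    [0.4,2,0,-100,0],
    [0.4,2,0,-100,0],
  ],
  force=6,
)

```text
clock: 14.22
eef_pos: [501.8, 171.0, 256.0]
eef_rot: [-3.141, 0.0, 1.841]
wrist_force: [0.9, 0.3, -2.7]
finger_gap: 62.2
finger_force: 6.0
```

Call:
arm_command(
  steps=[
    [0.4,-8,-3,0,1],
    [0.4,-26,-10,0,2],
    [0.4,-50,-19,0,4],
    [0.4,-76,-29,0,6],
    [0.4,-104,-40,0,8],
    [0.4,-132,-50,0,10],
    [0.4,-160,-61,0,12],
    [0.4,-188,-72,0,14],
    [0.4,-214,-82,0,15.5],
    [0.4,-234,-89,0,16.7],
    [0.4,-247,-94,0,16.7],
    [0.4,-253,-97,0,16.7],
    [0.4,-254,-97,0,16.7],
    [0.4,-254,-97,0,16.7],
    [0.4,-254,-97,0,16.7],
  ],
  force=10,
)

```text
clock: 16.1
eef_pos: [476.4, -99.2, 256.5]
eef_rot: [3.142, -0.0, 1.55]
wrist_force: [0.4, 0.3, -2.7]
finger_gap: 62.0
finger_force: 10.0
```

```bash
python3 - <<'E'
from h import *; from cell import imaging,monitor,trace
s=monitor.read_state(); e=s["eef_pos"]; y=s["eef_rot"][2]; print(s["clock"],e,s["eef_rot"],s["finger_gap"],s["wrist_force"])
p=imaging.camera("side"); g=proj(p,e)[0]; print("tcp px",g)
tx=np.array([np.cos(y),np.sin(y),0]); ty=np.array([np.sin(y),-np.cos(y),0]); zz=np.array([0,0,1.])
for d in trace(p,"scale"):
    u=d["rect"]
    if abs(u[0]-g[0])<60 and abs(u[1]-g[1])<80:
        M=d["region"]; print(d["p"],np.round(u,1),M.sum())
        for th in range(70,121,5):
            t=np.radians(th); xs=np.cos(t)*tx+np.sin(t)*zz; zs=-np.sin(t)*tx+np.cos(t)*zz
            P=[e+(a-52)*xs+b*ty+(c-7.8)*zs for a in(-65,65) for b in(-31,31) for c in(0,28)]
            H=np.zeros((480,640),np.uint8); cv2.fillConvexPoly(H,cv2.convexHull(np.round(proj(p,np.array(P))).astype(np.int32)),1)
            print(th,round((H&M).sum()/(H|M).sum(),3),np.round(proj(p,np.array(P))[:, :].min(0)),np.round(proj(p,np.array(P)).max(0)))
a=p["img"]; c=np.round(g).astype(int); c[1]=min(max(c[1]+10,60),420)
cv2.imwrite("pics/l5.png",cv2.resize(a[c[1]-50:c[1]+60,c[0]-60:c[0]+60,::-1],None,fx=5,fy=5,interpolation=cv2.INTER_CUBIC))
E
```

```text
16.1 [476.36869655 -99.17566624 256.47531876] [ 3.14152931e+00 -2.63820588e-05  1.55032713e+00] 61.97657576089803 [ 0.43431885  0.31929636 -2.72034269]
tcp px [327.07945437 229.52189657]
0.91 [327.6 238.2  26.   51.7] 1049
70 0.546 [314. 220.] [348. 276.]
75 0.581 [314. 220.] [347. 274.]
80 0.613 [314. 220.] [345. 273.]
85 0.667 [314. 220.] [343. 270.]
90 0.708 [314. 220.] [342. 268.]
95 0.74 [314. 220.] [342. 266.]
100 0.674 [312. 220.] [342. 263.]
105 0.586 [310. 220.] [343. 260.]
110 0.499 [309. 220.] [343. 257.]
115 0.416 [307. 221.] [343. 254.]
120 0.333 [306. 221.] [343. 251.]
```

Call:
arm_command(
  steps=[
    [0.4,-2,0,15,0],
    [0.4,-5,0,40,0],
    [0.4,-8,0,70,0],
    [0.4,-11,0,95,0],
    [0.4,-11,0,112,0],
    [0.4,-11,0,121,0],
    [0.4,-11,0,125,0],
    [0.4,-11,0,127,0],
    [0.4,-11,0,127,0],
  ],
  force=10,
)

```text
clock: 17.32
eef_pos: [476.2, -110.6, 129.7]
eef_rot: [3.141, 0.0, 1.55]
wrist_force: [-0.1, 0.2, -2.1]
finger_gap: 61.7
finger_force: 10.0
```

Call:
arm_command(
  steps=[
    [0.4,0,0,1,0],
    [0.4,0,0,2,0],
    [0.4,0,0,3,0],
    [0.4,0,0,3.5,0],
    [0.4,0,0,3.5,0],
  ],
  force=5,
)

```text
clock: 17.95
eef_pos: [476.0, -110.6, 125.9]
eef_rot: [-3.141, -0.0, 1.55]
wrist_force: [0.6, -0.6, -2.1]
finger_gap: 61.9
finger_force: 5.0
```

Call:
arm_command(
  steps=[
    [0.4,-2,0,1.5,0],
    [0.4,-6,0,1.5,0],
    [0.4,-10,0,1,0],
    [0.4,-15,0,1,0],
    [0.4,-20.5,0,1.2,0],
    [0.4,-26,0,2,0],
    [0.4,-31,0,2.6,0],
    [0.4,-36,0,3.7,0],
    [0.4,-41,0,5,0],
    [0.4,-46,0,6.4,0],
    [0.4,-51,0,8,0],
    [0.4,-51,0,8,0],
  ],
  force=5,
)

```text
clock: 19.45
eef_pos: [474.9, -161.9, 117.7]
eef_rot: [-3.141, -0.0, 1.549]
wrist_force: [-0.6, -0.1, -2.7]
finger_gap: 62.4
finger_force: 5.0
```

```bash
cat > ang.py <<'E'
from h import *; from cell import imaging,monitor,trace
s=monitor.read_state(); e=s["eef_pos"]; y=s["eef_rot"][2]; print(s["clock"],e,s["eef_rot"],s["finger_gap"],s["wrist_force"],s["moment"])
tx=np.array([np.cos(y),np.sin(y),0]); ty=np.array([np.sin(y),-np.cos(y),0]); zz=np.array([0,0,1.])
p=imaging.camera("side"); g=proj(p,e)[0]
for d in trace(p,"scale"):
    u=d["rect"]
    if abs(u[0]-g[0])<60 and abs(u[1]-g[1])<80:
        M=d["region"]; r=[]
        for th in range(90,186,3):
            t=np.radians(th); xs=np.cos(t)*tx+np.sin(t)*zz; zs=-np.sin(t)*tx+np.cos(t)*zz
            P=[e+(a-52)*xs+b*ty+(c-7.8)*zs for a in(-65,65) for b in(-31,31) for c in(0,28)]
            H=np.zeros((480,640),np.uint8); cv2.fillConvexPoly(H,cv2.convexHull(np.round(proj(p,np.array(P))).astype(np.int32)),1)
            r.append((round(float((H&M).sum()/(H|M).sum()),3),th))
        print(d["p"],M.sum(),sorted(r)[-4:])
E
python3 ang.py
```

```text
19.45 [ 474.86857973 -161.88228215  117.74944511] [-3.14128338e+00 -1.03441237e-04  1.54915562e+00] 62.432913841030604 [-0.62689405 -0.10658856 -2.66559663] [-0.00313964 -0.09502242 -0.01944906]
0.85 844 [(0.682, 99), (0.723, 96), (0.753, 90), (0.765, 93)]
```

```bash
cat >> ang.py <<'E'
        r=[]
        for th in range(87,181,3):
            for xg in range(24,66,4):
                t=np.radians(th); xs=np.cos(t)*tx+np.sin(t)*zz; zs=-np.sin(t)*tx+np.cos(t)*zz
                P=[e+(a-xg)*xs+b*ty+(c-7.8)*zs for a in(-65,65) for b in(-31,31) for c in(0,28)]
                H=np.zeros((480,640),np.uint8); cv2.fillConvexPoly(H,cv2.convexHull(np.round(proj(p,np.array(P))).astype(np.int32)),1)
                r.append((round(float((H&M).sum()/(H|M).sum()),3),th,xg))
        print("rect",np.round(d["rect"],1),sorted(r)[-5:])
        c=np.round(g).astype(int); cv2.imwrite("pics/l6.png",cv2.resize(np.clip(p["img"][c[1]-60:c[1]+60,c[0]-70:c[0]+70,::-1]*1.3,0,255).astype(np.uint8),None,fx=5,fy=5,interpolation=cv2.INTER_CUBIC))
E
python3 ang.py
```

```text
19.55 [ 474.95451372 -161.58812493  117.92684438] [-3.14152836e+00 -8.05955214e-05  1.54945197e+00] 61.85895626020566 [-0.26423042  0.28087237 -2.93305383] [-0.05590815 -0.09931125 -0.03526064]
0.7 834 [(0.667, 99), (0.714, 96), (0.747, 90), (0.759, 93)]
rect [338.9 289.4  25.3  44.7] [(0.778, 90, 48), (0.78, 90, 36), (0.788, 90, 40), (0.794, 87, 32), (0.798, 87, 36)]
```

View pics/l6.png

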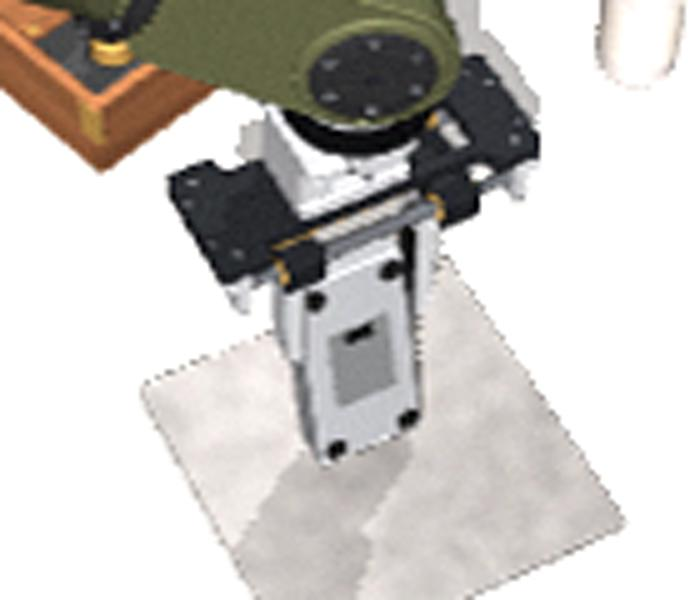

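The scale is hanging vertical with its heel still above the tile: it had slid about 14 mm in the grip, so the grip point is now at x≈+38. I'll move back to the start of the lay-down and lower until it touches.

Call:
arm_command(
  steps=[
    [0.4,3,0,-3,0],
    [0.4,10,0,-6,0],
    [0.4,22,0,-6,0],
    [0.4,35,0,-6,0],
    [0.4,47,0,-6,0],
    [0.4,55,0,-6,0],
    [0.4,57,0,-3,0],
    [0.4,57,0,0,0],
    [0.4,57,0,2,0],
    [0.4,57,0,4,0],
    [0.4,57,0,4,0],
  ],
  force=10,
)

```text
clock: 21.02
eef_pos: [476.2, -104.7, 113.8]
eef_rot: [-3.141, -0.0, 1.549]
wrist_force: [-0.8, -0.3, -2.5]
finger_gap: 62.0
finger_force: 10.0
```

Call:
arm_command(
  steps=[
    [0.4,0,0,1,0],
    [0.4,0,0,2,0],
    [0.4,0,0,2,0],
    [0.4,0,0,2,0],
  ],
  force=10,
)

```text
clock: 21.52
eef_pos: [476.6, -104.8, 113.2]
eef_rot: [3.14, 0.001, 1.55]
wrist_force: [-4.7, 0.5, 12.0]
finger_gap: 62.1
finger_force: 10.0
```

Call:
arm_command(
  steps=[
    [0.4,0,0,1,0],
    [0.4,0,0,2,0],
    [0.4,0,0,2,0],
    [0.4,0,0,2,0],
  ],
  force=10,
)

```text
clock: 22.02
eef_pos: [476.6, -104.9, 111.3]
eef_rot: [3.14, 0.001, 1.55]
wrist_force: [-5.2, -0.3, 16.3]
finger_gap: 62.0
finger_force: 10.0
```

Call:
arm_command(
  steps=[
    [0.4,0,0,1,0],
    [0.4,0,0,2,0],
    [0.4,0,0,2,0],
    [0.4,0,0,2,0],
  ],
  force=10,
)

```text
clock: 22.52
eef_pos: [476.5, -104.9, 109.3]
eef_rot: [3.14, 0.001, 1.55]
wrist_force: [-5.8, 0.1, 15.3]
finger_gap: 61.9
finger_force: 10.0
```

Call:
arm_command(
  steps=[
    [0.4,0,0,-0.8,0],
    [0.4,-4,0,-1.5,0],
    [0.4,-9,0,-2.2,0],
    [0.4,-13,0,-2.5,0],
    [0.4,-18,0,-2.8,0],
    [0.4,-22,0,-2.7,0],
    [0.4,-27,0,-2.6,0],
    [0.4,-31,0,-2.1,0],
    [0.4,-36,0,-1.6,0],
    [0.4,-36,0,-1.6,0],
  ],
  force=4,
)

```text
clock: 23.78
eef_pos: [475.4, -140.9, 109.6]
eef_rot: [3.141, 0.0, 1.549]
wrist_force: [-0.4, 0.1, -1.3]
finger_gap: 62.1
finger_force: 4.0
```

```bash
python3 ang.py
```

```text
23.775 [ 475.43933173 -140.93615908  109.58138808] [3.14148821e+00 1.40802552e-04 1.54927765e+00] 62.064386051662275 [-0.41709229  0.08027643 -1.2781767 ] [-0.16679339 -0.08878681 -0.01133687]
0.95 780 [(0.692, 90), (0.723, 99), (0.725, 93), (0.748, 96)]
rect [333.3 284.8  22.4  37.9] [(0.785, 90, 28), (0.785, 90, 32), (0.787, 93, 32), (0.789, 93, 36), (0.789, 93, 40)]
```

```bash
cat > ang2.py <<'E'
from h import *; from cell import imaging,monitor,trace
def run(xg=36.3,zg=7.8):
    s=monitor.read_state(); e=s["eef_pos"]; y=s["eef_rot"][2]; print(s["clock"],e.round(1),s["wrist_force"].round(1))
    tx=np.array([np.cos(y),np.sin(y),0]); ty=np.array([np.sin(y),-np.cos(y),0]); zz=np.array([0,0,1.])
    p=imaging.camera("side"); g=proj(p,e)[0]
    for d in trace(p,"scale"):
        u=d["rect"]
        if abs(u[0]-g[0])<60 and abs(u[1]-g[1])<80:
            q=np.argwhere(d["region"])[:,::-1]; print("mask: bottom",q[q[:,1].argmax()],"left",q[q[:,0].argmin()],"right",q[q[:,0].argmax()],"top",q[q[:,1].argmin()])
    for th in range(90,181,10):
        t=np.radians(th); xs=np.cos(t)*tx+np.sin(t)*zz; zs=-np.sin(t)*tx+np.cos(t)*zz
        print(th,"heel edge z28 px",*proj(p,np.array([e+(-65-xg)*xs+b*ty+(28-zg)*zs for b in(-31,31)])).round().tolist(),"z",(e+(-65-xg)*xs+(28-zg)*zs)[1:].round())
if __name__=="__main__": run()
E
python3 ang2.py
```

```text
23.875 [ 475.4 -140.7  109.6] [-0.2 -0.6 -2.3]
mask: bottom [327 306] left [322 289] right [346 290] top [339 263]
90 heel edge z28 px [328.0, 308.0] [347.0, 299.0] z [-161.    8.]
100 heel edge z28 px [325.0, 303.0] [344.0, 295.0] z [-143.    6.]
110 heel edge z28 px [322.0, 298.0] [341.0, 290.0] z [-125.    7.]
120 heel edge z28 px [319.0, 293.0] [338.0, 284.0] z [-108.   12.]
130 heel edge z28 px [316.0, 287.0] [336.0, 279.0] z [-91.  19.]
140 heel edge z28 px [314.0, 281.0] [333.0, 273.0] z [-76.  29.]
150 heel edge z28 px [312.0, 275.0] [331.0, 267.0] z [-63.  41.]
160 heel edge z28 px [310.0, 269.0] [330.0, 261.0] z [-52.  56.]
170 heel edge z28 px [308.0, 264.0] [328.0, 256.0] z [-44.  72.]
180 heel edge z28 px [307.0, 258.0] [327.0, 250.0] z [-39.  89.]
```

Call:
arm_command(
  steps=[
    [0.4,0,0,-6,0],
    [0.4,10,0,-6,0],
    [0.4,24,0,-6,0],
    [0.4,34,0,-6,0],
    [0.4,36,0,-6,0],
    [0.4,36,0,-3,0],
    [0.4,36,0,-1,0],
    [0.4,36,0,1,0],
    [0.4,36,0,2,0],
    [0.4,33,0,2,0],
    [0.4,30,0,2,0],
    [0.4,27,0,2,0],
    [0.4,24,0,1.5,0],
    [0.4,21,0,1,0],
    [0.4,18,0,1,0],
    [0.4,18,0,1,0],
  ],
  force=4,
)

```text
clock: 25.98
eef_pos: [475.8, -122.8, 108.5]
eef_rot: [-3.142, -0.0, 1.549]
wrist_force: [-0.3, 0.0, -2.4]
finger_gap: 61.9
finger_force: 4.0
```

```bash
python3 ang2.py | head -5
```

```text
25.975 [ 475.8 -122.8  108.5] [-0.3  0.  -2.4]
mask: bottom [323 299] left [319 284] right [342 287] top [337 258]
90 heel edge z28 px [325.0, 303.0] [344.0, 295.0] z [-143.    7.]
100 heel edge z28 px [322.0, 299.0] [341.0, 290.0] z [-125.    5.]
110 heel edge z28 px [319.0, 294.0] [338.0, 285.0] z [-107.    6.]
```

Call:
arm_command(
  steps=[
    [0.4,0,0,1.5,0],
    [0.4,0,0,3,0],
    [0.4,-3,0,3,0],
    [0.4,-7,0,3,0],
    [0.4,-11,0,3,0],
    [0.4,-15,0,3,0],
    [0.4,-19,0,3.5,0],
    [0.4,-19,0,3.5,0],
  ],
  force=4,
)

```text
clock: 27.08
eef_pos: [475.4, -142.0, 105.0]
eef_rot: [-3.142, 0.0, 1.549]
wrist_force: [0.8, -0.0, -1.4]
finger_gap: 62.2
finger_force: 4.0
```

```bash
sed -i 's/^if __name__.*/if __name__=="__main__":\n    import sys; run(float(sys.argv[1]))/' ang2.py; python3 ang2.py 33 | head -7
```

```text
27.075 [ 475.4 -142.   105. ] [ 0.8 -0.  -1.4]
mask: bottom [324 302] left [321 290] right [344 266] top [341 264]
90 heel edge z28 px [328.0, 308.0] [348.0, 300.0] z [-162.    7.]
100 heel edge z28 px [325.0, 304.0] [345.0, 295.0] z [-145.    5.]
110 heel edge z28 px [322.0, 299.0] [342.0, 291.0] z [-127.    6.]
120 heel edge z28 px [319.0, 294.0] [339.0, 285.0] z [-111.   10.]
130 heel edge z28 px [317.0, 288.0] [336.0, 280.0] z [-95.  17.]
```

Call:
arm_command(
  steps=[
    [0.4,0,0,1.5,0],
    [0.4,-5,0,1.7,0],
    [0.4,-10,0,2,0],
    [0.4,-15,0,2.7,0],
    [0.4,-19,0,3.5,0],
    [0.4,-23,0,4.6,0],
    [0.4,-27,0,5.8,0],
    [0.4,-27,0,5.8,0],
  ],
  force=4,
)

```text
clock: 28.18
eef_pos: [474.9, -169.0, 99.2]
eef_rot: [3.141, 0.0, 1.549]
wrist_force: [-0.9, -1.0, 3.0]
finger_gap: 61.9
finger_force: 4.0
```

```bash
python3 ang2.py 31 | head -9
```

```text
28.175 [ 474.9 -169.    99.2] [-0.9 -1.   3. ]
mask: bottom [326 303] left [322 294] right [349 275] top [343 269]
90 heel edge z28 px [332.0, 316.0] [352.0, 308.0] z [-189.    3.]
100 heel edge z28 px [329.0, 312.0] [349.0, 303.0] z [-172.    1.]
110 heel edge z28 px [327.0, 307.0] [346.0, 299.0] z [-155.    2.]
120 heel edge z28 px [324.0, 302.0] [344.0, 294.0] z [-138.    6.]
130 heel edge z28 px [321.0, 296.0] [341.0, 288.0] z [-123.   13.]
140 heel edge z28 px [319.0, 291.0] [339.0, 282.0] z [-108.   22.]
150 heel edge z28 px [317.0, 285.0] [337.0, 277.0] z [-96.  34.]
```

Call:
arm_command(
  steps=[
    [0.4,0,0,-3,0],
    [0.4,4,0,-8,0],
    [0.4,14,0,-8,0],
    [0.4,24,0,-8,0],
    [0.4,27,0,-8,0],
    [0.4,27,0,-5,0],
    [0.4,27,0,-2,0],
    [0.4,27,0,0,0],
    [0.4,27,0,0.7,0],
    [0.4,22,0,2.3,0],
    [0.4,16,0,4.7,0],
    [0.4,11,0,7.2,0],
    [0.4,6,0,10,0],
    [0.4,0,0,13.8,0],
    [0.4,-5,0,17.3,0],
    [0.4,-5,0,17.3,0],
  ],
  force=5,
)

```text
clock: 30.28
eef_pos: [475.0, -174.4, 82.4]
eef_rot: [3.141, 0.001, 1.549]
wrist_force: [-1.2, -2.8, 5.1]
finger_gap: 61.7
finger_force: 5.0
```

```bash
python3 ang2.py 28 | sed -n '1,2p;6,11p'
```

```text
30.275 [ 475.  -174.4   82.4] [-1.2 -2.8  5.1]
mask: bottom [321 296] left [320 293] right [351 279] top [346 273]
120 heel edge z28 px [325.0, 307.0] [345.0, 298.0] z [-145.   -8.]
130 heel edge z28 px [323.0, 301.0] [342.0, 293.0] z [-130.   -2.]
140 heel edge z28 px [320.0, 296.0] [340.0, 287.0] z [-116.    7.]
150 heel edge z28 px [318.0, 290.0] [338.0, 282.0] z [-104.   18.]
160 heel edge z28 px [317.0, 285.0] [336.0, 277.0] z [-94.  32.]
170 heel edge z28 px [315.0, 280.0] [335.0, 272.0] z [-86.  46.]
```

Call:
arm_command(
  steps=[
    [0.4,-4,0,3.5,0],
    [0.4,-8,0,7.2,0],
    [0.4,-12,0,11.2,0],
    [0.4,-16,0,16,0],
    [0.4,-20,0,21.2,0],
    [0.4,-23.5,0,26.5,0],
    [0.4,-26.4,0,31.5,0],
    [0.4,-29,0,37,0],
    [0.4,-31,0,41.5,0],
    [0.4,-32.5,0,45,0],
    [0.4,-33,0,47,0],
    [0.4,-33,0,47,0],
  ],
  force=5,
)

```text
clock: 31.88
eef_pos: [473.8, -206.4, 34.7]
eef_rot: [-3.141, -0.0, 1.55]
wrist_force: [-0.2, -0.5, -1.5]
finger_gap: 62.1
finger_force: 5.0
```

```bash
python3 ang2.py 28 | sed -n '1,2p;8,12p'
```

```text
31.875 [ 473.8 -206.4   34.7] [-0.2 -0.5 -1.5]
90 heel edge z28 px [338.0, 339.0] [358.0, 330.0] z [-227.  -58.]
150 heel edge z28 px [324.0, 308.0] [343.0, 300.0] z [-136.  -29.]
160 heel edge z28 px [322.0, 303.0] [341.0, 295.0] z [-126.  -16.]
170 heel edge z28 px [321.0, 298.0] [340.0, 290.0] z [-118.   -1.]
180 heel edge z28 px [320.0, 294.0] [339.0, 285.0] z [-113.   14.]
```

Call:
arm_command(
  steps=[
    [0.4,-0.5,0,1,0],
    [0.4,-0.8,0,2,0],
    [0.4,-1,0,3,0],
    [0.4,-1,0,3.5,0],
    [0.4,-1,0,3.5,0],
  ],
  force=5,
)

```text
clock: 32.6
eef_pos: [474.1, -207.7, 31.5]
eef_rot: [3.141, 0.0, 1.549]
wrist_force: [0.9, -2.0, 0.8]
finger_gap: 61.8
finger_force: 5.0
```

Call:
arm_command(
  steps=[
    [0.4,0,0,0.5,0],
    [0.4,0,0,1,0],
    [0.4,-1.5,0,1,0],
    [0.4,-3,0,1,0],
    [0.4,-5,0,1,0],
    [0.4,-5,0,1,0],
  ],
  force=5,
)

```text
clock: 33.35
eef_pos: [473.8, -212.7, 30.4]
eef_rot: [-3.141, 0.0, 1.55]
wrist_force: [-0.6, -0.2, -0.7]
finger_gap: 61.9
finger_force: 5.0
```

```bash
python3 - <<'E'
from h import *; from cell import imaging,monitor,trace
s=monitor.read_state(); print(s["clock"],s["eef_pos"],s["wrist_force"],s["moment"])
for n in("top","side"):
    p=imaging.camera(n); g=proj(p,s["eef_pos"])[0]
    for t in("scale","tile"):
        for d in trace(p,t):
            if np.hypot(*(np.array(d["rect"][:2])-g))<60: print(n,t,round(d["p"],2),np.round(d["rect"],1))
    print(n,"pred",proj(p,np.array([[474.1,-212.7+93*k+z,38.] for k in(1,) for z in(0,-130)])).round(1).tolist())
E
```

```text
33.35 [ 473.81184041 -212.72009286   30.37742613] [-0.57401997 -0.15944292 -0.72698566] [-0.10120483  0.00292943  0.08352156]
top scale 0.59 [383.1 262.1  26.6  20.1]
top tile 0.63 [402.5 260.7  69.   70.4]
top pred [[379.6, 260.9], [424.7, 260.2]]
side scale 0.57 [341.4 300.   34.5  33.3]
side tile 0.88 [343.8 325.1  97.6  61. ]
side pred [[330.2, 286.5], [353.7, 322.2]]
```

```bash
python3 - <<'E'
from h import *; from cell import imaging,trace
p=imaging.camera("top"); a=p["img"].astype(int)
for d in trace(p,"scale"):
    if abs(d["rect"][0]-383)<25: M=d["region"]; print(d["rect"])
for r in range(240,286,4): print(r,"".join("#" if M[r,c] else "." for c in range(364,404)),a[r,364:404:3].sum(1).tolist())
E
```

```text
[383.4, 262.2, 26.0, 21.0]
240 ........................................ [333, 325, 229, 227, 233, 223, 232, 306, 232, 235, 227, 234, 230, 253]
244 ........................................ [330, 335, 225, 238, 239, 228, 237, 240, 231, 228, 233, 217, 234, 89]
248 ........................................ [334, 321, 228, 219, 235, 230, 226, 232, 239, 240, 231, 222, 139, 107]
252 ............######################...... [327, 325, 222, 221, 237, 235, 245, 233, 234, 246, 243, 240, 112, 162]
256 ...........######################....... [330, 329, 225, 221, 234, 237, 237, 229, 239, 230, 238, 147, 104, 182]
260 ...........#####################........ [327, 327, 237, 229, 235, 230, 229, 232, 223, 223, 214, 104, 178, 191]
264 ...........####################......... [328, 326, 232, 242, 236, 239, 240, 234, 234, 239, 193, 117, 140, 134]
268 ...........##################........... [504, 331, 245, 262, 240, 231, 231, 232, 242, 229, 100, 124, 88, 83]
272 ...........###############.............. [504, 323, 368, 375, 319, 263, 240, 233, 233, 112, 89, 84, 81, 89]
276 ........................................ [506, 400, 364, 364, 387, 363, 332, 343, 201, 120, 121, 113, 122, 108]
280 ........................................ [504, 324, 372, 372, 372, 361, 374, 385, 79, 98, 111, 114, 114, 128]
284 ........................................ [503, 335, 381, 380, 376, 377, 386, 299, 98, 121, 124, 129, 131, 121]
```

Call:
arm_command(
  steps=[
    [0.4,0,0,0.8,0],
    [0.4,0,0,0.8,0],
    [0.68,0,0,0.8,0],
    [0.7,0,0,0.8,0],
    [0.85,0,0,0.8,0],
    [0.85,0,0,0.8,0],
    [0.85,0,0,-30,0],
    [0.85,0,0,-80,0],
    [0.85,0,0,-140,0],
    [0.85,0,0,-190,0],
    [0.85,-40,50,-200,0],
    [0.85,-100,100,-200,0],
    [0.85,-160,100,-200,0],
    [0.85,-220,100,-200,0],
    [0.85,-280,100,-200,0],
    [0.85,-280,100,-200,0],
    [0.85,-280,100,-200,0],
  ],
  force=5,
)

```text
clock: 35.88
eef_pos: [567.9, -494.5, 229.8]
eef_rot: [-3.141, -0.001, 1.549]
wrist_force: [-0.8, 0.4, 0.8]
finger_gap: 80.0
finger_force: 0.0
```

```bash
python3 - <<'E'
from h import *; from cell import imaging,monitor,trace
print(monitor.read_state()["clock"],monitor.read_state()["eef_pos"])
t=imaging.camera("top"); s=imaging.camera("side")
def near(p,n,g):
    L=[d for d in trace(p,n) if np.hypot(*(np.array(d["rect"][:2])-g))<25]; return max(L,key=lambda d:d["p"]) if L else None
B=box(-65,65,-31,31,10,38); T=box(-100,100,-100,100,0,8)
for nm,P,z,v0 in(("scale",B,30,[474,-184,1.55]),("tile",T,4,[474,-185,0.])):
    for p,n in((t,"top"),(s,"side")):
        d=near(p,nm,proj(p,np.array([474,-184,z]))[0])
        if d: print(nm,n,round(d["p"],2),np.round(d["rect"],1),fit([p],[d["region"]],P,v0))
for p in(t,s):
    uv=proj(p,place(box(-65,65,-31,31,38,38)[::2],[474,-184,1.55])); print(uv.round(1).tolist())
# dark-ness of marks on the top face along its length (pan/display vs feet)
for f in range(-60,61,6):
    print(f,[int(s["img"][int(round(q[1])),int(round(q[0]))].sum()) for q in [proj(s,np.array([474+w,-184+f,38.]))[0] for w in(-22,-11,0,11,22)]])
E
```

```text
35.875 [ 567.88310418 -494.49586917  229.78037781]
scale top 0.97 [398.9 262.6  46.9  21.5] (array([ 470.12966997, -180.29908272,    1.5537918 ]), np.float64(0.05921621955742362))
scale side 0.79 [343.5 307.1  39.6  44.6] (array([ 472.7024901 , -181.08289249,    1.54332041]), np.float64(0.03674222456510279))
tile top 0.72 [404.1 262.7  67.6  70. ] (array([ 4.75585899e+02, -1.86122215e+02, -2.32897436e-02]), np.float64(0.06370046519067485))
tile side 0.76 [343.9 316.4  94.2  72.6] (array([ 4.75888459e+02, -1.87441471e+02, -2.01590773e-02]), np.float64(0.05801033256315069))
[[424.4, 250.0], [424.5, 271.5], [379.4, 249.8], [379.4, 271.2]]
[[363.4, 317.6], [342.7, 326.9], [340.4, 282.0], [320.4, 290.4]]
-60 [578, 595, 595, 578, 572]
-54 [214, 234, 433, 579, 584]
-48 [420, 32, 226, 489, 470]
-42 [205, 42, 299, 591, 577]
-36 [207, 44, 334, 481, 466]
-30 [215, 31, 192, 480, 402]
-24 [205, 47, 321, 530, 453]
-18 [203, 52, 262, 487, 465]
-12 [78, 9, 280, 577, 572]
-6 [580, 581, 577, 569, 567]
0 [528, 519, 501, 540, 529]
6 [525, 523, 507, 539, 530]
12 [530, 526, 509, 543, 537]
18 [528, 520, 509, 547, 546]
24 [529, 524, 510, 556, 543]
30 [531, 529, 514, 555, 546]
36 [529, 528, 520, 556, 540]
42 [534, 528, 520, 556, 548]
48 [542, 525, 532, 554, 549]
54 [543, 525, 525, 553, 547]
60 [545, 535, 529, 561, 554]
```

```bash
python3 - <<'E'
from h import *; from cell import imaging,find_in,job,monitor
for n in("top","side"):
    p=imaging.camera(n)
    for t in("weight_big","weight_small","catch","glue","basket","cup"): print(n,t,[(round(d["p"],2),np.round(d["rect"]).tolist()) for d in find_in(p,t)][:2])
print(monitor.read_state()["qd"].round(3)); print(job.sign_off())
E
```

```text
top weight_big [(0.63, [302.0, 268.0, 10.0, 14.0])]
top weight_small []
top catch [(0.71, [279.0, 271.0, 25.0, 11.0])]
top glue [(0.84, [343.0, 166.0, 17.0, 25.0])]
top basket [(0.79, [547.0, 252.0, 73.0, 82.0])]
top cup [(0.64, [123.0, 290.0, 32.0, 25.0])]
side weight_big []
side weight_small []
side catch []
side glue [(0.7, [396.0, 208.0, 16.0, 33.0])]
side basket [(0.59, [445.0, 429.0, 112.0, 101.0])]
side cup [(0.9, [210.0, 139.0, 24.0, 29.0])]
[ 0.    -0.002  0.     0.    -0.002 -0.001]
the job is handed in; nothing more can be done
None
```

The job is handed in: the catch is turned aside, and the scale lies flat on its feet, pan and display up, about 6 mm by camera fit from the middle of the tile. The heel slid along the tile for part of the turn-over. The big weight, glue, cup and basket showed where they were; the small weight was not detected in the final check but looked in place in the last picture of the case, taken just before lift-out.

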